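# Wind the sherd slide to the pointer with its crank

## Task

First clear the tape measure off the bed of the wound slide on to the table beside it. Then fit the long crank (the one with the square hole) fully down on the square shaft and wind it clockwise, seen from above, until the mark on the stage stands level with the tip of the pointer; leave the crank on the shaft. Move the stage only by the crank, do not touch the stage or the sherd on it, and leave everything else where it is, the small crank too.

Things in the scene. Friction and masses are not known exactly. Their poses are not given: they have to be found in the camera images.
- slide: Wound slide fixed on the table: grey flat bed 100 mm (own x) by 330 mm (own y), 14 mm thick. Origin: centre of its underside on the table; own y runs along the bed; its yaw is within 12 degrees of 0. A gearbox 64 x 64 mm stands on it round own (0, -120 mm), its flat top 50 mm above the table; out of it rise a round boss of 42 mm diameter and the shaft.
- shaft (a joint): Upright square steel shaft on the gearbox at own (0, -120 mm) of the slide: turn angle in rad, 0 at the start, growing clockwise seen from above. At 0 its flats are square with the slide's x and y. Stays where it is left; turning it takes about 0.1 N m. One full turn moves the stage 30 mm.
- shaft_seat (a point): Centre of the shaft's round shoulder (40 mm across), 62 mm above the table, on which the crank's hub rests when fully down. Above it the shaft is 16 mm square for 17 mm and then tapers to a 7 mm square end 27 mm above this point. The axes turn with the shaft.
- stage (a joint): Travel of the stage in m: 0 at the start, growing towards the gearbox (own -y of the slide) as the shaft turns clockwise. Never moved by hand: it is locked by its screw.
- stage_mark (a point): Small dark mark on the stage's edge at the slide's +x side, 33 mm above the table. The stage is a flat aluminium tray on the bed, 86 mm (slide x) by 76 mm (slide y), rim 34.5 mm above the table, floor 28.5 mm. At the start its centre is 115 mm from the slide's middle towards own +y.
- stage_centre (a point): Centre of the stage's floor, where the sherd lies.
- pointer_tip (a point): Tip of the fixed dark steel pointer, 40 mm above the table. Its post, 14 mm square and 46 mm tall, stands 57 to 71 mm from the bed's middle line on the +x side, a black knob reaches to 79 mm. It is 55 to 75 mm of stage travel away. Its axes are the slide's: the stage is right when stage_mark and pointer_tip have the same y along the slide.
- crank: Long crank, dark steel hub, bare light-metal arm, hub end heavier, 110 to 180 g, lying on the table. Origin: centre of the hub's underside, on the axis of its hole. Hub: block 30 x 30 mm, 30 mm tall, sides along own x and y, with a chamfered 18 mm square through-hole. From it, at the underside, a flat arm 20 mm wide and 12 mm thick runs along own +x to 85 mm. It can be put on the shaft in any of four positions.
- crank_grip (a point): Top of the crank's upright black grip, 75 mm from the hub's axis at the end of the arm: a post of 19 mm diameter up to 51 mm above the underside. Fitted, the crank lies level on the shoulder, arm 62 to 74 mm above the table; its play on the shaft is about 8 degrees. Closed fingers can wind it by pushing the arm sideways.
- small_crank: Small crank with a round hub of 23 mm diameter and no square hole, grip 44 mm from its origin: does not fit, leave it. It may lie in the place where the long crank lies on another start.
- tape_measure: Yellow tape measure 60 x 70 x 36 mm lying on the bed between stage and gearbox. Origin: centre of its underside.
- tape_centre (a point): Centre of the tape measure. Cleared when it is more than 80 mm from the bed's middle line (or past the bed's ends) and lies on the table.
- sherd: Flat sherd 51 x 56 x 12 mm lying loose on the stage. Origin: centre of its underside.
- jar: Jar with an orange cap, 45 mm diameter, 64 mm tall, on the table behind the bed (+x side). Leave it.
- neck_short: Yellow bottle neck 48 mm wide, 33 mm tall, on the table in front of the gearbox. Leave it.
- neck_tall: Yellow bottle neck 37 mm wide, 50 mm tall, on the table at the stage end of the bed. Leave it.
- grey_sherd: Grey sherd 68 x 43 x 19 mm on the right. Leave it.

How it is judged (in metres and radians):
On the way, in this order (a step that is already met when the one before it is completed fails the run):
1. the tape measure lies clear of the bed, the stage not yet moved ((x of tape_centre in the frame of slide below -0.08 m or x of tape_centre in the frame of slide above 0.08 m or y of tape_centre in the frame of slide below -0.2 m or y of tape_centre in the frame of slide above 0.2 m) and height (world z) of tape_centre below 0.045 m and linear speed of tape_measure below 0.02 m/s and value of joint stage below 0.005 m), for 0.2 s.
2. the long crank sits fully down on the shaft, the stage not yet moved (distance between crank and shaft_seat below 0.006 m and angle between crank's own z axis and vertical below 0.12 rad and value of joint stage below 0.006 m), for 0.2 s.
At the end, for the whole second after the job is handed in: The stage mark is level with the pointer tip within 3.5 mm, at rest; the long crank is on the shaft, seated within 6 mm and level; the tape measure is on the table, over 80 mm beside or 200 mm along from the bed's middle; the sherd lies flat within 20 mm of the stage centre (y of stage_mark in the frame of pointer_tip between -0.0035 and 0.0035 m and distance between crank and shaft_seat below 0.006 m and angle between crank's own z axis and vertical below 0.12 rad and (x of tape_centre in the frame of slide below -0.08 m or x of tape_centre in the frame of slide above 0.08 m or y of tape_centre in the frame of slide below -0.2 m or y of tape_centre in the frame of slide above 0.2 m) and height (world z) of tape_centre below 0.045 m and linear speed of tape_measure below 0.02 m/s and horizontal distance between sherd and stage_centre below 0.02 m and angle between sherd's own z axis and vertical below 0.15 rad and velocity of joint shaft between -0.05 and 0.05 rad/s); the robot touches nothing.
It fails at once if a bystander is moved by more than 25 mm (distance of any of jar, neck_short, neck_tall, grey_sherd, small_crank from where it was at the start of the episode above 0.025 m).
It fails at once if the stage is moved on while the crank is not on the shaft (value of joint stage above 0.008 m and distance between crank and shaft_seat above 0.02 m).
It fails at once if the robot touches the stage or the sherd on it (contact force between any of the arm, the fingers and stage above 2 N or contact force between any of the fingers, the arm and sherd above 1 N).
It also fails if it takes over 72 s, if anything falls off the work surface, if the arm or the gripper's body presses on something with over 40 N, if the wrist force passes 120 N, or if a joint passes its speed limit or range.

## Robot

A 7-joint arm with a two-finger parallel gripper is mounted at the origin on a cart in front of the work surface, level with it; the furniture and walls round the work are solid. World frame = base frame: x ahead of the robot, y to its left, z up, the work surface at z = 0. Lengths are in mm, angles in rad, forces in N, time in s.
With the tool pointing down it reaches from about 400 to 925 mm from the base axis. Payload 4.1 kg.
Tool frame: the origin (TCP) lies midway between the tips of the shut fingers; the grasp point (between the pads) lies 19 mm behind it; z points along the fingers, y is the line along which they close (so a half turn about z gives the same grasp; the last joint's range is limited). The gripper opens to 85 mm and grips with 20 to 120 N. Pads are 22 mm wide; open, the fingers measure 114 mm over their backs; the gripper's body (76 mm by 85 mm) begins 54 mm behind the grasp point. The pads swing forward as they close: fully open they stand 13 mm farther back than shut.
Start: joints at [1.243, 0.398, 0.045, 1.537, -0.019, 1.207, -0.051], TCP at [147.461, -633.087, 231.347] pointing down, gripper open.
Joint ranges: [-2.82, 2.82], [-0.49, 2.23], [-1.37, 1.46], [0, 2.46], [-1.36, 4.5], [0.23, 2], [-2.94, 2.94]. Speed limits (rad/s): [2.57, 2.57, 3.14, 3.14, 3.14, 3.14, 3.14].

## Interface

Orientations are given as a unit quaternion [x, y, z, w].
In Python, from plant import manip, cams, job gives the robot as it stands.
- The arm moves only by the tool send_rows, never from a script. Its argument "increments" is a list of rows, each a list of 7 numbers: the shift along the world's x, y, z in m, then the turn, a rotation vector about the world's x, y, z in rad, then the closure in counts, from 0 (fully open) to 255 (shut). A call has 1 to 20 rows; each row shifts and turns the commanded pose from where the row before left it; what a row does not reach is not made up. A row lasts 1/8 s, in which the tool goes at most 62.5 mm and 10.7 degrees, less where a joint would pass 70% of its speed; a pose out of reach is approached as far as the arm can. A call is refused whole if a number of a shift passes 0.0625 or a number of a turn 0.188, either way. A call with a gripper value outside its range is refused whole. The fingers move at their own pace and stop on an object; the grip force is fixed at half the most. Time passes only in rows, so rows that do not move let the fingers close. It gives the time, the measured TCP pose, the force, the opening and the grip force at its end, in the units of the state.
- manip.observe(): the state, without advancing time (a new reading comes with each control period).
- cams.snapshot(name): name is "scene" or "top" or "wrist"; returns (picture, depth): 400x640x3 uint8, red, green, blue; 400x640 float32, mm along the optical axis (not along the pixel's ray), 0 where there is no reading.
- cams.calibration(name): a dict with "camera_matrix" (3x3 intrinsics, pixels), "rvec" (rotation vector, rad) and "tvec" (3), from world to camera coordinates, as OpenCV has them; the wrist camera has in their place "hand_eye" (4x4, takes a point from camera to tool coordinates, whose origin is the TCP and whose axes are the flange's). Camera axes: x right, y down, z forward; pixel columns grow to the right and rows downward; lengths in mm; the calibration is good to about 2 mm. The wrist camera is an equidistant fisheye: a pixel r from the principal point sees the ray r / f radians off the axis. A picture is of the moment at which its call begins: read the wrist's pose just before it. calibration takes no time and is no camera call.
- job.hand_in(): hands the job in; it is judged then, once.
The state is a dict: "time_s": time; "joints": joint angles; "dq": joint speeds; "joint_efforts": joint torques, N m; "position": TCP position; "tcp_rot": TCP orientation; "force": force on the tool from outside, world axes, zero at the start; "torque": the same for the moment, N m; "finger_gap": finger opening in mm; "grip_force": force on a finger pad.
Only numpy, scipy, OpenCV 4.12 (cv2) and the standard library are available. Lean on these libraries where they do the work, as an engineer would, in place of code of your own. Each camera call takes 0.05 s, during which the arm holds its last target. There are 200 camera calls.

## Working session

There is one attempt and no reset: what is moved stays moved. The work goes in short steps, Python scripts to look and compute and a tool call to move; the robot and the scene stay as the last step left them, time stands still between calls to the robot, and variables do not carry over. Pictures are saved under pics/ and viewed, at most 10 in all, crops included, and the job is handed in when it is done.

Besides the shell and the picture viewer there is one more tool, called after "Emit:" as name(argument=value, ...), one argument or row to a line, values as JSON. send_rows: Moves the arm, as the interface text tells. Its arguments: {"type":"object","properties":{"increments":{"type":"array"}},"required":["increments"]}

```bash
mkdir -p pics; cat > h.py <<'E'
import numpy as np, cv2
from plant import manip, cams, job
from scipy.spatial.transform import Rotation as R
def snap(n,f=None):
    im,d=cams.snapshot(n)
    if f: cv2.imwrite('pics/'+f,im[:,:,::-1])
    return im,d
def cam(n):
    c=cams.calibration(n);K=np.array(c['camera_matrix']);Rm=R.from_rotvec(np.ravel(c['rvec'])).as_matrix();t=np.ravel(c['tvec']);return K,Rm,t
def cloud(n,d):
    K,Rm,t=cam(n);v,u=np.mgrid[:400,:640]
    P=np.stack([(u-K[0,2])/K[0,0]*d,(v-K[1,2])/K[1,1]*d,d],-1)
    return (P-t)@Rm   # world points
def ray(n,u,v,z):
    K,Rm,t=cam(n);r=Rm.T@np.array([(u-K[0,2])/K[0,0],(v-K[1,2])/K[1,1],1]);o=-Rm.T@t
    return o+r*(z-o[2])/r[2]
E
python3 - <<'E'
from h import *
a,d=snap('top','top.png');b,e=snap('scene','scene.png')
np.savez('s.npz',a=a,d=d,b=b,e=e)
for n in('top','scene'):
    K,Rm,t=cam(n);print(n,K[0,0],-Rm.T@t,Rm[2])
print(manip.observe())
E
```

```text
top 430.52430495664214 [ 482.55025825  -11.50206383 1210.87862988] [ 0.0620287  -0.00988093 -0.99802545]
scene 441.70492289618073 [-47.84184384 690.31641139 769.45674341] [ 0.54033795 -0.59793543 -0.59203726]
{'time_s': 0.1, 'joints': array([ 1.24299237,  0.39913425,  0.04506814,  1.53773412, -0.01868338,
        1.20690985, -0.05070521]), 'dq': array([ 5.44178267e-04, -2.83055041e-03, -5.22267310e-04, -2.37614826e-03,
        8.61161187e-04,  1.23874569e-03, -6.90278048e-05]), 'joint_efforts': array([ 3.17004800e-03, -4.76263189e+01,  1.36991367e+00, -2.54949868e+01,
        1.18956101e-02,  4.98553723e-03, -2.59457062e-05]), 'position': array([ 147.30155463, -632.51202304,  230.36636796]), 'tcp_rot': array([ 9.93458059e-01,  1.14194160e-01, -1.75149029e-04, -8.64585280e-04]), 'force': array([ 0.54206581, -0.26283401,  0.07122993]), 'torque': array([0.03589092, 0.00528997, 0.07364099]), 'grip_force': 0.0, 'finger_gap': 85.51880550830785}
```

View pics/top.png

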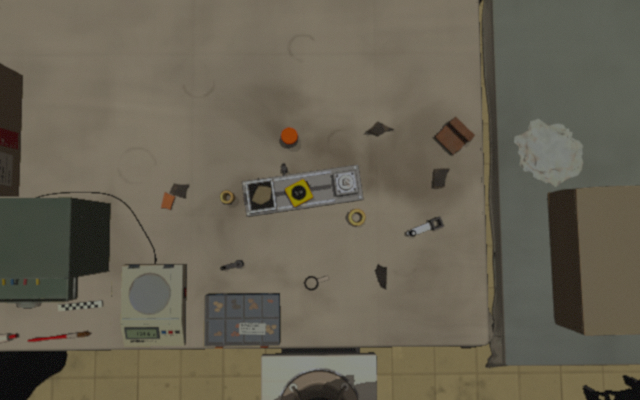

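View pics/scene.png

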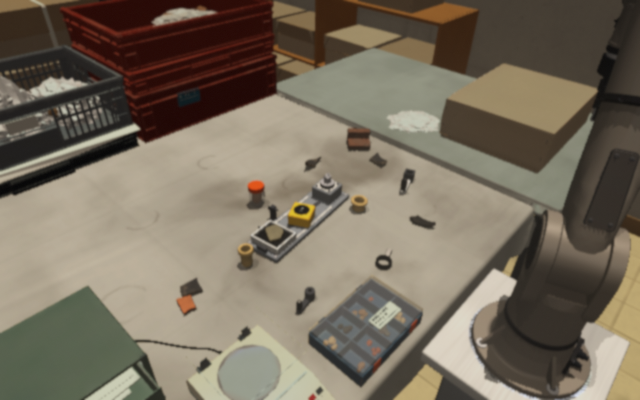

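Top view: slide from gearbox (345,182) to stage (260,195), tape (299,193), pointer (284,168). The long crank is near (424,227) and the small crank near (232,265). Next I'll enlarge the crank and slide and measure.

```bash
python3 - <<'E'
from h import *
s=np.load('s.npz');a=s['a']
c=cv2.resize(a[155:245,235:455],None,fx=3.6,fy=3.6,interpolation=cv2.INTER_CUBIC)
cv2.imwrite('pics/crop.png',c[:,:,::-1])
P=cloud('top',s['d'])
for u,v,z in[(345,182,88),(260,195,40),(299,193,50),(284,168,46),(434,223,30),(409,232,51),(357,217,33),(450,100,0)]:
    print(u,v,P[v,u].round(1),ray('top',u,v,z).round(1), a[v,u])
m=(P[...,2]>6)&(P[...,0]>380)&(P[...,0]<700)&(abs(P[...,1])<320)
n,l,st,ce=cv2.connectedComponentsWithStats(m.astype('uint8'))
for i in range(1,n):
    if st[i,4]<15: continue
    q=P[l==i]; xy=q[:,:2].astype('float32'); r=cv2.minAreaRect(xy)
    print(st[i],q.mean(0).round(),'zmax',q[:,2].max().round(),np.round(r[0]),np.round(r[1]),round(r[2],1))
hsv=cv2.cvtColor(a,cv2.COLOR_RGB2HSV)
y=(hsv[...,0]>20)&(hsv[...,0]<35)&(hsv[...,1]>150)&(hsv[...,2]>90)&(P[...,1]>-60)&(P[...,1]<120)&(P[...,0]>380)&(P[...,0]<620)
n,l,st,ce=cv2.connectedComponentsWithStats(y.astype('uint8'))
for i in range(1,n):
    if st[i,4]<30: continue
    q=P[l==i];r=cv2.minAreaRect(q[:,:2].astype('float32'));print('Y',st[i],ce[i],np.median(q[:,2]),r)
E
```

```text
345 182 [615.8 -73.8  86.8] [615.6 -73.8  88. ] [109 106 101]
260 195 [587.6 155.8  39.5] [587.6 155.8  40. ] [94 83 61]
299 193 [591.5  49.2  46.6] [591.2  49.   50. ] [33 32 31]
284 168 [660.3  89.6  46.1] [660.3  89.7  46. ] [62 60 59]
434 223 [ 507.9 -328.3   -0.6] [ 507.2 -320.3   30. ] [103  98  85]
409 232 [ 483.2 -250.7   31.4] [ 483.2 -246.7   51. ] [35 36 34]
357 217 [ 526.7 -111.2    1. ] [ 525.5 -108.5   33. ] [122 113  97]
450 100 [ 860.6 -383.4   -1.4] [ 860.2 -383.     0. ] [121 112  96]
[ 242  164  121   53 4268] [601.  43.  32.] zmax 1211.0 [578.  42.] [335. 190.] 90.0
[219 190  16  14 144] [583. 245.  50.] zmax 1211.0 [531. 135.] [307.  35.] 65.1
[348 209  18  17 182] [ 526. -108.   30.] zmax 38.0 [ 525. -107.] [45. 48.] 44.3
[407 219  28  18 222] [ 492. -284.   31.] zmax 1211.0 [ 480. -167.] [ 42. 309.] 6.8
[220 260  25  11 138] [396. 233.  20.] zmax 40.0 [398. 237.] [22. 63.] 6.6
[376 264  11   7  40] [ 390. -166.   71.] zmax 1211.0 [426. -97.] [204.  18.] 61.7
Y [285 183  28  24 278] [298.44964029 193.82733813] 48.20398250750475 ((593.02490234375, 49.964988708496094), (58.218257904052734, 62.22451400756836), 27.993804931640625)
```

View pics/crop.png

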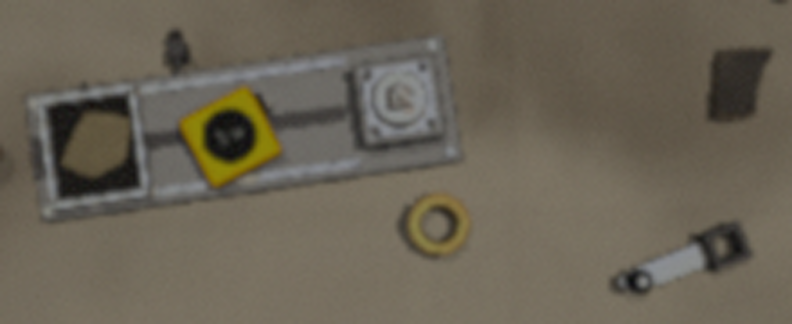

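```bash
python3 - <<'E'
from h import *
f=lambda cx,cy,z: ray('top',235+(cx+.5)/3.6-.5,155+(cy+.5)/3.6-.5,z)[:2]
C=[f(*p,14) for p in[(28,98),(440,42),(462,158),(45,220)]]
print('bed',np.round(C,1),np.mean(C,0))
for i in range(4): d=C[i]-C[i-1];print(np.linalg.norm(d),np.degrees(np.arctan2(d[1],d[0])))
print('shaft end',f(402,97,89))
T=[f(*p,48) for p in[(180,132),(243,86),(283,150),(218,188)]]
r=cv2.minAreaRect(np.float32(T));print('tape',np.round(T,1),np.mean(T,0),r)
h=f(727,242,30);g=f(638,282,51);print('crank',h,g,g-h,np.linalg.norm(g-h),np.degrees(np.arctan2(*(g-h)[::-1])))
print('pointer knob',f(176,42,46),f(178,68,40))
E
```

```text
bed [[ 627.1  208.5]
 [ 668.4 -111.7]
 [ 577.6 -127.5]
 [ 532.4  195.1]] [601.36351718  41.11140083]
95.67258759176632 8.024454030062872
322.8076706109027 -82.6556163117366
92.12168717350413 -170.10720890766663
325.78844391475167 97.9837245208519
shaft end [616.5802319  -77.15239172]
tape [[596.3  88. ]
 [630.8  40.4]
 [582.1  10.5]
 [553.9  59.6]] [590.77125126  49.60652054] ((591.148681640625, 50.43264389038086), (57.09777069091797, 58.585201263427734), 31.473163604736328)
crank [ 510.308367   -327.51353058] [ 480.49350468 -254.37508116] [-29.81486232  73.13844942] 78.9820156637729 112.17824784592122
pointer knob [664.94722101  90.92690227] [645.96527969  89.99805193]
```

Emit:
send_rows(
  increments=[
    [0.0277, 0.0426, 0, 0, 0, 0.025, 0],
    [0.0277, 0.0426, 0, 0, 0, 0.025, 0],
    [0.0277, 0.0426, 0, 0, 0, 0.025, 0],
    [0.0277, 0.0426, 0, 0, 0, 0.025, 0],
    [0.0277, 0.0426, 0, 0, 0, 0.025, 0],
    [0.0277, 0.0426, 0, 0, 0, 0.025, 0],
    [0.0277, 0.0426, 0, 0, 0, 0.025, 0],
    [0.0277, 0.0426, 0, 0, 0, 0.025, 0],
    [0.0277, 0.0426, 0, 0, 0, 0.025, 0],
    [0.0277, 0.0426, 0, 0, 0, 0.025, 0],
    [0.0277, 0.0426, 0, 0, 0, 0.025, 0],
    [0.0277, 0.0426, 0, 0, 0, 0.025, 0],
    [0.0277, 0.0426, 0, 0, 0, 0.025, 0],
    [0.0277, 0.0426, 0, 0, 0, 0.025, 0],
    [0.0277, 0.0426, 0, 0, 0, 0.025, 0],
    [0.0277, 0.0426, 0, 0, 0, 0.025, 0],
    [0, 0, 0, 0, 0, 0, 0],
  ],
)

```text
time_s: 2.22
position: [591.3, 53.9, 230.8]
tcp_rot: [0.95, 0.313, 0.0, -0.002]
force: [-0.3, -1.0, -0.8]
finger_gap: 85.6
grip_force: 0.0
```

```bash
cat >> h.py <<'E'
def wrist(f):
    s=manip.observe();c=cams.calibration('wrist');im,d=snap('wrist',f)
    K=np.array(c['camera_matrix']);H=np.array(c['hand_eye']);Rt=R.from_quat(s['tcp_rot']).as_matrix();p=np.array(s['position'])
    def wr(u,v,z):
        x=(u-K[0,2])/K[0,0];y=(v-K[1,2])/K[1,1];r=np.hypot(x,y);k=np.sin(r)/r if r>1e-9 else 1
        ry=Rt@H[:3,:3]@np.array([x*k,y*k,np.cos(r)]);o=p+Rt@H[:3,3]
        return o+ry*(z-o[2])/ry[2]
    yx=Rt[:,1];print('tcp',p.round(1),'tooly deg',np.degrees(np.arctan2(yx[1],yx[0])).round(1),'t',s['time_s'],'Rz',Rt[2].round(3))
    return im,d,wr
E
python3 - <<'E'
from h import *
im,d,wr=wrist('w1.png')
hsv=cv2.cvtColor(im,cv2.COLOR_RGB2HSV)
m=((hsv[...,0]>18)&(hsv[...,0]<36)&(hsv[...,1]>140)&(hsv[...,2]>70)).astype('uint8')
m=cv2.morphologyEx(m,cv2.MORPH_CLOSE,np.ones((5,5)))
cs,_=cv2.findContours(m,0,1)
for c in cs:
    if cv2.contourArea(c)<300: continue
    q=np.float32([wr(u,v,50)[:2] for u,v in c[:,0]])
    print(cv2.boundingRect(c),cv2.minAreaRect(q))
E
```

```text
tcp [591.3  53.9 230.8] tooly deg -53.5 t 2.225 Rz [ 0.002 -0.003 -1.   ]
(300, 147, 62, 60) ((598.1951904296875, 51.312660217285156), (58.94242858886719, 60.6836051940918), 27.6522274017334)
```

View pics/w1.png

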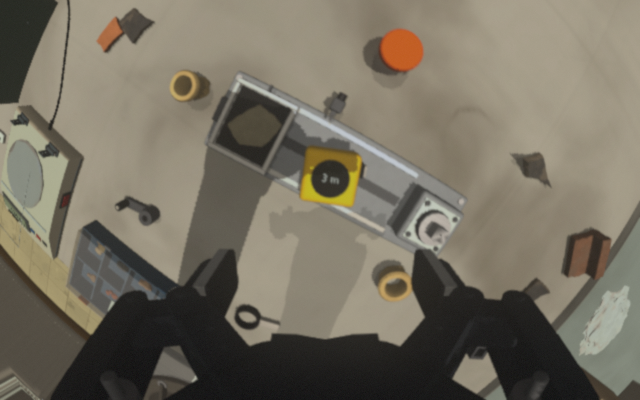

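Tape in the wrist view centred about (331,177), almost aligned with the fingers. Stage and pointer both clear the fingers. Descend and grip across the long side.

Emit:
send_rows(
  increments=[
    [-0.001, -0.006, -0.04, 0, 0, -0.07, 0],
    [0, 0, -0.05, 0, 0, -0.07, 0],
    [0, 0, -0.05, 0, 0, 0, 0],
    [0, 0, -0.04, 0, 0, 0, 0],
    [0, 0, -0.015, 0, 0, 0, 0],
    [0, 0, -0.013, 0, 0, 0, 0],
    [0, 0, 0, 0, 0, 0, 0],
    [0, 0, 0, 0, 0, 0, 120],
    [0, 0, 0, 0, 0, 0, 120],
    [0, 0, 0, 0, 0, 0, 120],
    [0, 0, 0, 0, 0, 0, 120],
    [0, 0, 0, 0, 0, 0, 120],
  ],
)

```text
time_s: 3.78
position: [591.1, 43.1, 25.2]
tcp_rot: [0.97, 0.242, 0.002, 0.0]
force: [-0.3, 0.2, 6.5]
finger_gap: 61.5
grip_force: 67.7
```

Emit:
send_rows(
  increments=[
    [0, 0, 0.03, 0, 0, 0, 120],
    [0, 0, 0.04, 0, 0, 0, 120],
    [-0.03, -0.005, 0, 0, 0, 0, 120],
    [-0.04, -0.005, 0, 0, 0, 0, 120],
    [-0.04, -0.005, 0, 0, 0, 0, 120],
    [-0.015, -0.002, -0.02, 0, 0, 0, 120],
    [0, 0, -0.035, 0, 0, 0, 120],
    [0, 0, -0.02, 0, 0, 0, 120],
    [0, 0, -0.008, 0, 0, 0, 120],
    [0, 0, 0, 0, 0, 0, 120],
  ],
)

```text
time_s: 5.03
position: [464.9, 25.5, 11.2]
tcp_rot: [0.97, 0.242, 0.0, 0.0]
force: [-0.4, -0.5, -0.5]
finger_gap: 61.4
grip_force: 67.0
```

Emit:
send_rows(
  increments=[
    [0, 0, -0.002, 0, 0, 0, 120],
    [0, 0, 0, 0, 0, 0, 0],
    [0, 0, 0, 0, 0, 0, 0],
    [0, 0, 0, 0, 0, 0, 0],
    [0, 0, 0.04, 0, 0, 0, 0],
    [0, 0, 0.05, 0, 0, 0, 0],
    [0.0045, -0.035, 0.05, 0, 0, 0.147, 0],
    [0.0045, -0.035, 0.03, 0, 0, 0.147, 0],
    [0.0045, -0.035, 0, 0, 0, 0.147, 0],
    [0.0045, -0.035, 0, 0, 0, 0.147, 0],
    [0.0045, -0.035, 0, 0, 0, 0.147, 0],
    [0.0045, -0.035, 0, 0, 0, 0.147, 0],
    [0.0045, -0.035, 0, 0, 0, 0.147, 0],
    [0.0045, -0.035, 0, 0, 0, 0.147, 0],
    [0.0045, -0.035, 0, 0, 0, 0.147, 0],
    [0.0045, -0.035, 0, 0, 0, 0.147, 0],
    [0, 0, 0, 0, 0, 0, 0],
  ],
)

```text
time_s: 7.15
position: [508.6, -328.3, 177.5]
tcp_rot: [0.56, 0.829, -0.0, -0.0]
force: [-1.0, 0.0, -0.5]
finger_gap: 85.4
grip_force: 0.0
```

```bash
python3 - <<'E'
from h import *
a,d=snap('top');P=cloud('top',d)
hsv=cv2.cvtColor(a,cv2.COLOR_RGB2HSV)
y=(hsv[...,0]>20)&(hsv[...,0]<35)&(hsv[...,1]>150)&(hsv[...,2]>90)&(abs(P[...,0]-480)<90)&(abs(P[...,1]-30)<70)
print('tape',P[y].mean(0),np.median(P[y][:,2]),y.sum())
im,d,wr=wrist('w2.png')
K=np.array(cams.calibration('wrist')['camera_matrix']);print(K[0])
E
```

```text
tape [470.2232227   29.55792061  34.2172266 ] 34.2257310648079 303
tcp [ 509.  -325.6  177.6] tooly deg 22.0 t 7.2 Rz [ 0.001 -0.    -1.   ]
[309.70691629   0.         324.35035062]
```

View pics/w2.png

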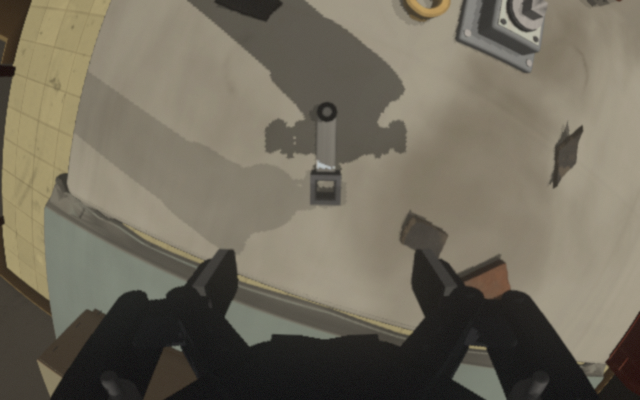

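Crank in the wrist view: hub hole at (326,186), grip top at (326,112), arm vertical in the picture.

```bash
python3 - <<'E'
from h import *
im,d,wr=wrist(None)
h=wr(325.5,186,30);g=wr(326,111.5,51);b=wr(326,150,12);print(h,g,b,np.linalg.norm((g-h)[:2]),np.degrees(np.arctan2(*(g-h)[1::-1])))
s=manip.observe();print(s['position'])
E
```

```text
tcp [ 509.4 -324.   177.8] tooly deg 22.2 t 7.25 Rz [ 0.002  0.    -1.   ]
[ 510.54248299 -322.25526073   30.        ] [ 483.96818148 -256.40988825   51.        ] [ 498.6868954  -291.73430023   12.        ] 71.00567989767949 111.97833636881059
[ 509.68617845 -323.16573102  178.01673219]
```

Emit:
send_rows(
  increments=[
    [0.0005, -0.0025, -0.05, 0, 0, 0, 0],
    [0, 0, -0.05, 0, 0, 0, 0],
    [0, 0, -0.04, 0, 0, 0, 0],
    [0, 0, -0.02, 0, 0, 0, 0],
    [0, 0, -0.014, 0, 0, 0, 0],
    [0, 0, 0, 0, 0, 0, 0],
    [0, 0, 0, 0, 0, 0, 200],
    [0, 0, 0, 0, 0, 0, 200],
    [0, 0, 0, 0, 0, 0, 200],
    [0, 0, 0, 0, 0, 0, 200],
    [0, 0, 0, 0, 0, 0, 200],
    [0, 0, 0, 0, 0, 0, 200],
    [0, 0, 0, 0, 0, 0, 200],
  ],
)

```text
time_s: 8.93
position: [511.0, -327.5, 5.3]
tcp_rot: [0.558, 0.83, 0.0, 0.001]
force: [-0.9, -0.2, 4.5]
finger_gap: 28.7
grip_force: 60.7
```

Emit:
send_rows(
  increments=[
    [0, 0, 0.03, 0, 0, 0, 200],
    [0, 0, 0.05, 0, 0, 0, 200],
    [0.006, 0.02, 0.045, 0, 0, -0.05, 200],
    [0.015, 0.035, 0, 0, 0, -0.05, 200],
    [0.015, 0.035, 0, 0, 0, -0.05, 200],
    [0.015, 0.035, 0, 0, 0, -0.05, 200],
    [0.015, 0.035, 0, 0, 0, -0.05, 200],
    [0.015, 0.035, 0, 0, 0, 0, 200],
    [0.015, 0.035, 0, 0, 0, 0, 200],
    [0.01, 0.02, 0, 0, 0, 0, 200],
    [0, 0, 0, 0, 0, 0, 200],
    [0, 0, 0, 0, 0, 0, 200],
    [0, 0, 0, 0, 0, 0, 200],
    [0, 0, 0, 0, 0, 0, 200],
  ],
)

```text
time_s: 10.68
position: [615.8, -78.5, 129.3]
tcp_rot: [0.657, 0.754, -0.0, 0.0]
force: [0.7, 0.4, -1.0]
finger_gap: 28.9
grip_force: 59.8
```

```bash
python3 - <<'E'
from h import *
im,d,wr=wrist('w3.png')
b,e=snap('scene');a,dd=snap('top')
x=cv2.resize(b[120:230,270:390],None,fx=3.3,fy=3.3,interpolation=cv2.INTER_CUBIC)
y=cv2.resize(im[60:300,160:480],(484,363))
z=np.zeros((363,880,3),'uint8');z[:,:396]=x[:363];z[:,396:]=y
z=cv2.resize(z,(800,330));cv2.imwrite('pics/m3.png',z[:,:,::-1])
E
```

```text
tcp [615.8 -78.5 129.3] tooly deg 7.8 t 10.675 Rz [-0.001 -0.    -1.   ]
```

View pics/m3.png

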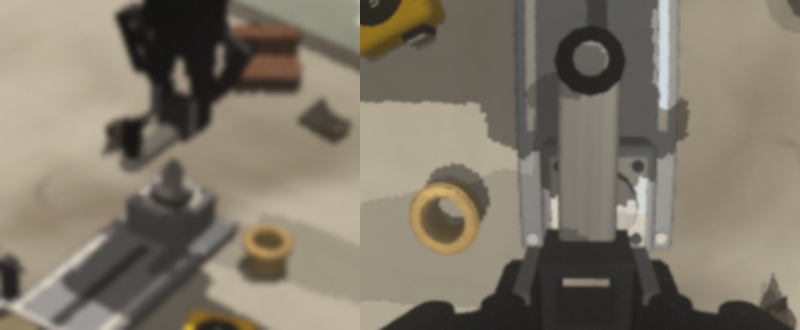

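Held crank parallel to the bed, grip at (590,58). Gearbox bolts are at (557,165) and (638,165), bed corner bolts at (532,239) and (661,240). Next I'll get the shaft's place from these and the crank's from the grip.

```bash
python3 - <<'E'
from h import *
im,d,wr=wrist(None)
f=lambda X,Y,z: wr(160+(X-360)/1.375,60+Y/1.375,z)
yaw=np.radians(7.7);ax=np.array([np.cos(yaw),np.sin(yaw)]);ay=np.array([-ax[1],ax[0]])
g1=f(557,165,50);g2=f(638,165,50);g3=f(636,238,50)
b1=f(532,239,14);b2=f(661,240,14)
G=f(590,58,125+51)  # grip top, underside ~125
for n,p in dict(g1=g1,g2=g2,g3=g3,mid13=(g1+g3)/2,b1=b1,b2=b2,bm=(b1+b2)/2,G=G).items(): print(n,p.round(1),(p[:2]@ax).round(1),(p[:2]@ay).round(1))
print('g ang',np.degrees(np.arctan2(*(g2-g1)[1::-1])),'b ang',np.degrees(np.arctan2(*(b2-b1)[1::-1])))
T=np.array(manip.observe()['position'][:2]);S=np.array([616.8,-77.5])
print('tcp',T@ax,T@ay,'shaft(top)',S@ax,S@ay)
# arm edges, light metal, z = underside+12
for Y in(130,220): print(f(559,Y,137)[:2]@ax,f(616,Y,137)[:2]@ax)
E
```

```text
tcp [616.1 -77.5 129.4] tooly deg 7.9 t 10.825 Rz [-0.  0. -1.]
g1 [598.2 -57.7  50. ] 585.0 -137.4
g2 [641.1 -51.7  50. ] 628.4 -137.2
g3 [647.2 -93.3  50. ] 628.9 -179.2
mid13 [622.7 -75.5  50. ] 607.0 -158.3
b1 [ 586.3 -117.4   14. ] 565.3 -194.9
b2 [ 670.7 -106.6   14. ] 650.4 -195.5
bm [ 628.5 -112.    14. ] 607.8 -195.2
G [607.   -3.9 176. ] 601.0 -85.2
g ang 7.968472890083996 b ang 7.291424295327895
tcp 600.1897393335455 -159.15188242245105 shaft(top) 600.8545082141934 -159.44387714390234
591.6786828923962 609.8563884561191
591.3063348342774 610.5106931565979
```

```bash
python3 - <<'E'
from h import *
s=np.load('s.npz')
yaw=np.radians(7.7);ax=np.array([np.cos(yaw),np.sin(yaw)]);ay=np.array([-ax[1],ax[0]])
print('target tcp',[600.2,-159.2])
for n,d in(('top',s['d']),('scene',s['e'])):
    P=cloud(n,d);Q=np.stack([P[...,:2]@ax,P[...,:2]@ay],-1)
    near=(abs(Q[...,0]-603)<60)&(abs(Q[...,1]+159)<60)
    for lo,hi in((44,56),(66,95)):
        q=Q[near&(P[...,2]>lo)&(P[...,2]<hi)]
        print(n,lo,len(q),np.percentile(q,[3,97],0).round(1),q.mean(0).round(1))
    # bed: z 8..20 along middle
    q=Q[(abs(Q[...,0]-603)<75)&(Q[...,1]>-80)&(Q[...,1]<-30)&(P[...,2]>8)&(P[...,2]<20)];print(n,'bed x',np.percentile(q[:,0],[2,98]).round(1),len(q))
print('scene shaft end ray z89',[ (ray('scene',327.3,v,89)[:2]@ax,ray('scene',327.3,v,89)[:2]@ay) for v in(175,177)])
im,d,wr=wrist(None)
c=cams.calibration('wrist');H=np.array(c['hand_eye']);print(H.round(3))
# wrist depth at gearbox bolts
for X,Y in((557,165),(638,165),(532,239),(661,240)):
    u,v=160+(X-360)/1.375,60+Y/1.375;print(d[int(v),int(u)])
E
```

```text
target tcp [600.2, -159.2]
top 44 367 [[ 572.  -189.2]
 [ 633.2 -127.9]] [ 601.4 -158. ]
top 66 46 [[ 595.4 -166.5]
 [ 617.7 -149.2]] [ 603.3 -158.1]
top bed x [553.5 651.5] 379
scene 44 216 [[ 573.4 -183.7]
 [ 633.9 -124.8]] [ 596.3 -145.9]
scene 66 57 [[ 596.1 -163.1]
 [ 611.  -148.7]] [ 602.6 -154.5]
scene bed x [554.  653.2] 138
scene shaft end ray z89 [(np.float64(602.0601855002873), np.float64(-154.09621765807353)), (np.float64(596.4874115931644), np.float64(-146.0286014008423))]
tcp [616.1 -77.3 129.4] tooly deg 7.9 t 10.875 Rz [-0.  0. -1.]
[[ 1.0000e-03 -9.6100e-01 -2.7800e-01  7.0768e+01]
 [ 1.0000e+00  0.0000e+00  1.0000e-03  1.6600e-01]
 [-1.0000e-03 -2.7800e-01  9.6100e-01 -1.4251e+02]
 [ 0.0000e+00  0.0000e+00  0.0000e+00  1.0000e+00]]
225.12875
224.42813
274.07565
276.2027
```

Emit:
send_rows(
  increments=[
    [0.0033, 0.0015, 0, 0, 0, 0, 200],
    [0, 0, -0.015, 0, 0, 0, 200],
    [0, 0, -0.012, 0, 0, 0, 200],
    [0, 0, -0.007, 0, 0, 0, 200],
    [0, 0, -0.004, 0, 0, 0, 200],
    [0, 0, -0.003, 0, 0, 0, 200],
    [0, 0, 0, 0, 0, 0, 200],
    [0, 0, 0, 0, 0, 0, 200],
  ],
)

```text
time_s: 11.92
position: [619.7, -75.5, 88.7]
tcp_rot: [0.657, 0.754, 0.0, 0.0]
force: [0.8, -0.3, -1.9]
finger_gap: 29.1
grip_force: 59.9
```

No contact force; going on down.

Emit:
send_rows(
  increments=[
    [0, 0, -0.003, 0, 0, 0, 200],
    [0, 0, -0.003, 0, 0, 0, 200],
    [0, 0, -0.002, 0, 0, 0, 200],
    [0, 0, 0, 0, 0, 0, 200],
  ],
)

```text
time_s: 12.42
position: [621.0, -75.3, 80.7]
tcp_rot: [0.657, 0.754, 0.001, 0.001]
force: [4.6, -0.5, -1.6]
finger_gap: 28.8
grip_force: 60.0
```

Emit:
send_rows(
  increments=[
    [0.0015, 0, 0, 0, 0, 0, 200],
    [0, 0, -0.003, 0, 0, 0, 200],
    [0, 0, -0.003, 0, 0, 0, 200],
    [0, 0, -0.003, 0, 0, 0, 200],
    [0, 0, -0.002, 0, 0, 0, 200],
    [0, 0, 0, 0, 0, 0, 200],
  ],
)

```text
time_s: 13.18
position: [621.1, -75.5, 69.1]
tcp_rot: [0.657, 0.754, 0.0, 0.0]
force: [3.8, -1.1, -1.6]
finger_gap: 28.9
grip_force: 59.8
```

Emit:
send_rows(
  increments=[
    [0.001, 0, -0.0015, 0, 0, 0, 200],
    [0, 0, -0.001, 0, 0, 0, 200],
    [0, 0, 0, 0, 0, 0, 200],
    [0, 0, 0, 0, 0, 0, 200],
  ],
)

```text
time_s: 13.68
position: [621.2, -75.6, 67.3]
tcp_rot: [0.657, 0.754, -0.001, -0.0]
force: [-1.1, -1.5, 5.7]
finger_gap: 28.8
grip_force: 60.7
```

Emit:
send_rows(
  increments=[
    [0, 0, 0, 0, 0, 0, 0],
    [0, 0, 0, 0, 0, 0, 0],
    [0, 0, 0, 0, 0, 0, 0],
    [0, 0, 0, 0, 0, 0, 0],
    [0, 0, 0.03, 0, 0, 0, 0],
    [0, 0, 0.05, 0, 0, 0, 0],
    [-0.025, 0.019, 0.01, 0, 0, 0, 100],
    [-0.025, 0.019, 0, 0, 0, 0, 255],
    [-0.03, -0.03, 0, 0, 0, 0, 255],
    [-0.03, -0.03, 0, 0, 0, 0, 255],
    [0, 0, 0, 0, 0, 0, 255],
    [0, 0, 0, 0, 0, 0, 255],
  ],
)

```text
time_s: 15.18
position: [512.5, -97.1, 157.1]
tcp_rot: [0.657, 0.754, 0.001, 0.0]
force: [0.2, 0.6, 0.1]
finger_gap: 0.0
grip_force: 0.0
```

```bash
python3 - <<'E'
from h import *
im,d,wr=wrist(None)
b,e=snap('scene');a,dd=snap('top')
x=cv2.resize(b[150:270,240:370],None,fx=3,fy=3,interpolation=cv2.INTER_CUBIC)
y=cv2.resize(a[150:230,230:370],None,fx=2.9,fy=2.9,interpolation=cv2.INTER_CUBIC)
z=np.zeros((600,800,3),'uint8');z[:360,:390]=x;z[:232,390:796]=y
z[360:,:384]=cv2.resize(im,(384,240));cv2.imwrite('pics/m4.png',z[:,:,::-1])
P=cloud('top',dd);m=(abs(P[...,0]-615)<40)&(abs(P[...,1]+35)<70)&(P[...,2]>68)
q=P[m];print('z of arm',np.percentile(q[:,2],[5,25,50,75,95]),cv2.minAreaRect(q[:,:2].astype('float32')))
E
```

```text
tcp [512.5 -97.1 157.1] tooly deg 7.9 t 15.175 Rz [ 0.     0.001 -1.   ]
z of arm [ 71.05833859  73.83518173  78.01897246  91.7538375  109.26208038] ((613.3341064453125, -41.61711883544922), (30.21070098876953, 99.68547821044922), 7.686126232147217)
```

View pics/m4.png

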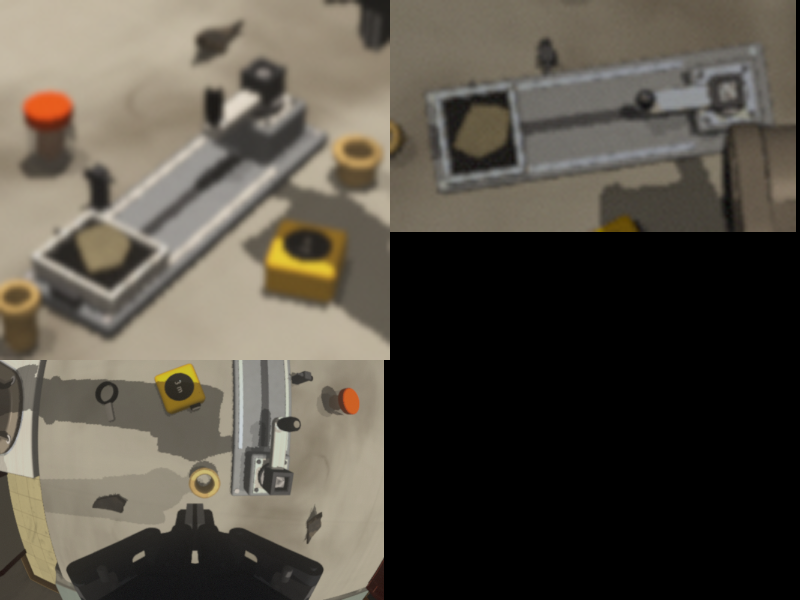

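The crank sits level on the shaft (m4: hub at (725,92), arm along the bed) with the tape clear beside the bed. Now I'll put the shut fingers behind the arm.

Emit:
send_rows(
  increments=[
    [0.027, 0.028, 0, 0, 0, 0, 255],
    [0.0265, 0.0275, 0, 0, 0, 0, 255],
    [0, 0, -0.04, 0, 0, 0, 255],
    [0, 0, -0.035, 0, 0, 0, 255],
    [0, 0, -0.018, 0, 0, 0, 255],
    [0.009, 0.0012, 0, 0, 0, 0, 255],
    [0.008, 0.0011, 0, 0, 0, 0, 255],
    [0.008, 0.0011, 0, 0, 0, 0, 255],
    [0.013, 0.0075, 0, 0, 0, 0, 255],
    [0, 0, 0, 0, 0, 0, 255],
  ],
)

```text
time_s: 16.58
position: [604.7, -30.0, 64.3]
tcp_rot: [0.656, 0.754, 0.001, 0.0]
force: [0.2, -0.0, 0.1]
finger_gap: 0.1
grip_force: 0.1
```

Emit:
send_rows(
  increments=[
    [0.0147, 0.0031, 0, 0, 0, 0, 255],
    [0.0149, -0.0016, 0, 0, 0, 0, 255],
    [0.0137, -0.0061, 0, 0, 0, 0, 255],
    [0.0112, -0.01005, 0, 0, 0, 0, 255],
    [0.0075, -0.013, 0, 0, 0, 0, 255],
    [0.0031, -0.0147, 0, 0, 0, 0, 255],
  ],
)

```text
time_s: 17.32
position: [669.7, -73.4, 64.0]
tcp_rot: [0.657, 0.754, 0.001, 0.0]
force: [-0.9, 3.3, -0.2]
finger_gap: 0.1
grip_force: 1.3
```

```bash
cat > st.py <<'E'
from h import *
s=manip.observe();print(s['position'].round(1),s['force'].round(1),s['time_s'])
a,dd=snap('top');b,e=snap('scene');P=cloud('top',dd);yaw=np.radians(7.7);ax=np.array([np.cos(yaw),np.sin(yaw)]);ay=np.array([-ax[1],ax[0]])
Q=np.stack([P[...,:2]@ax,P[...,:2]@ay],-1)
# stage rim/sherd: z 26..45 in bed strip
m=(abs(Q[...,0]-603)<40)&(Q[...,1]>-80)&(Q[...,1]<150)&(P[...,2]>25)&(P[...,2]<45)
q=Q[m];print('stage y',np.percentile(q[:,1],[3,97]).round(1),m.sum())
x=cv2.resize(b[140:270,230:380],None,fx=3,fy=3,interpolation=cv2.INTER_CUBIC)
cv2.imwrite('pics/st.png',x[:,:,::-1])
E
python3 st.py; python3 - <<'E'
import sys;sys.path.insert(0,'.')
from h import *
d=np.load('s.npz')['d'];P=cloud('top',d);yaw=np.radians(7.7);ax=np.array([np.cos(yaw),np.sin(yaw)]);ay=np.array([-ax[1],ax[0]])
Q=np.stack([P[...,:2]@ax,P[...,:2]@ay],-1)
m=(abs(Q[...,0]-603)<40)&(Q[...,1]>15)&(Q[...,1]<150)&(P[...,2]>25)&(P[...,2]<42)
print('start',np.percentile(Q[m][:,1],[3,97]))
f=lambda cx,cy,z: ray('top',235+(cx+.5)/3.6-.5,155+(cy+.5)/3.6-.5,z)[:2]
for p in[(84,88,33),(178,70,40),(178,60,40)]: q=f(*p);print(q@ax,q@ay)
E
```

```text
[669.7 -73.4  64. ] [-0.9  3.3 -0.2] 17.325
stage y [ 30.6 117.6] 822
start [ 39.57355856 113.64481107]
648.191135956827 76.18331738232426
650.6838990653658 2.8459389796637935
658.2630250627255 1.7965743192397967
```

Emit:
send_rows(
  increments=[
    [-0.0016, -0.0149, 0, 0, 0, 0, 255],
    [-0.0061, -0.0137, 0, 0, 0, 0, 255],
    [-0.01005, -0.0112, 0, 0, 0, 0, 255],
    [-0.013, -0.0075, 0, 0, 0, 0, 255],
    [-0.0147, -0.0031, 0, 0, 0, 0, 255],
    [-0.0149, 0.0016, 0, 0, 0, 0, 255],
    [-0.0137, 0.0061, 0, 0, 0, 0, 255],
    [-0.0112, 0.01005, 0, 0, 0, 0, 255],
    [-0.0075, 0.013, 0, 0, 0, 0, 255],
    [-0.0031, 0.0147, 0, 0, 0, 0, 255],
    [0.0016, 0.0149, 0, 0, 0, 0, 255],
    [0.0061, 0.0137, 0, 0, 0, 0, 255],
    [0.01005, 0.0112, 0, 0, 0, 0, 255],
    [0.013, 0.0075, 0, 0, 0, 0, 255],
    [0.0147, 0.0031, 0, 0, 0, 0, 255],
    [0.0149, -0.0016, 0, 0, 0, 0, 255],
    [0.0137, -0.0061, 0, 0, 0, 0, 255],
    [0.0112, -0.01005, 0, 0, 0, 0, 255],
    [0.0075, -0.013, 0, 0, 0, 0, 255],
    [0.0031, -0.0147, 0, 0, 0, 0, 255],
  ],
)

```text
time_s: 19.92
position: [669.8, -73.4, 64.1]
tcp_rot: [0.657, 0.754, 0.001, 0.0]
force: [-1.3, 2.9, 0.7]
finger_gap: 0.1
grip_force: 1.3
```

```bash
python3 st.py
```

```text
[669.8 -73.4  64.1] [-1.3  2.9  0.7] 19.925
stage y [  0.8 118.9] 820
```

Emit:
send_rows(
  increments=[
    [-0.0016, -0.0149, 0, 0, 0, 0, 255],
    [-0.0061, -0.0137, 0, 0, 0, 0, 255],
    [-0.01005, -0.0112, 0, 0, 0, 0, 255],
    [-0.013, -0.0075, 0, 0, 0, 0, 255],
    [-0.0147, -0.0031, 0, 0, 0, 0, 255],
    [-0.0149, 0.0016, 0, 0, 0, 0, 255],
    [-0.0137, 0.0061, 0, 0, 0, 0, 255],
    [-0.0112, 0.01005, 0, 0, 0, 0, 255],
    [-0.0075, 0.013, 0, 0, 0, 0, 255],
    [-0.0031, 0.0147, 0, 0, 0, 0, 255],
    [0.0016, 0.0149, 0, 0, 0, 0, 255],
    [0.0061, 0.0137, 0, 0, 0, 0, 255],
    [0.01005, 0.0112, 0, 0, 0, 0, 255],
    [0.013, 0.0075, 0, 0, 0, 0, 255],
    [0.0147, 0.0031, 0, 0, 0, 0, 255],
    [0.0149, -0.0016, 0, 0, 0, 0, 255],
    [0, 0, 0, 0, 0, 0, 255],
  ],
)

```text
time_s: 22.15
position: [635.0, -28.5, 63.7]
tcp_rot: [0.657, 0.754, 0.002, 0.0]
force: [-0.1, 0.3, 0.3]
finger_gap: -0.3
grip_force: 0.1
```

```bash
python3 st.py; python3 - <<'E'
from h import *
a,d=snap('top');b,e=snap('scene');im,dw,wr=wrist('w5.png')
x=cv2.resize(b[170:250,240:320],(400,400),interpolation=cv2.INTER_CUBIC)
y=cv2.resize(a[155:215,250:310],(400,400),interpolation=cv2.INTER_CUBIC)
z=np.zeros((600,800,3),'uint8');z[:400,:400]=x;z[:400,400:]=y;z[400:,:320]=cv2.resize(im,(320,200))
cv2.imwrite('pics/m5.png',z[:,:,::-1])
E
```

```text
[635.  -28.5  63.7] [-0.1  0.3  0.3] 22.15
stage y [-23.2 119.5] 821
tcp [633.3 -29.4  64. ] tooly deg 7.9 t 22.35 Rz [ 0.     0.001 -1.   ]
```

View pics/m5.png

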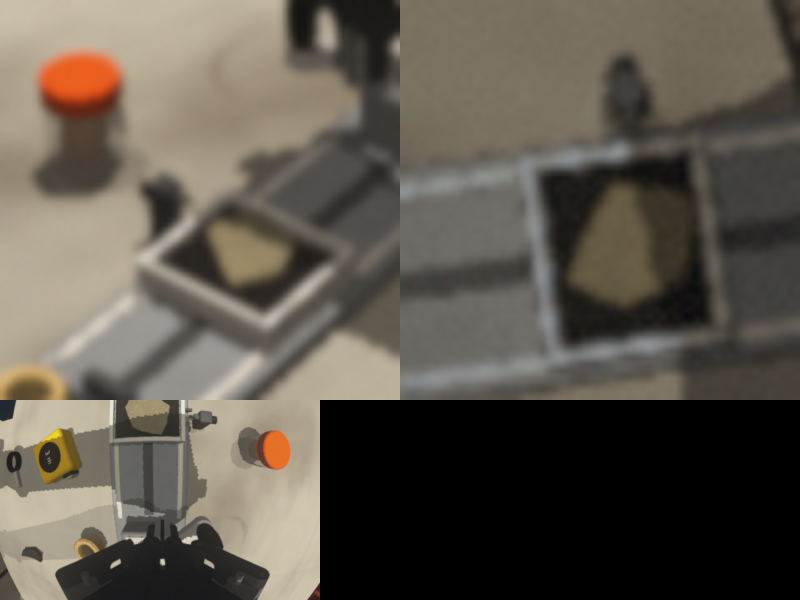

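Fingers back off upward, then a near view of mark and pointer. Top crop: pointer at (627,100), stage edge middle at (618,157), so a few mm still to go.

Emit:
send_rows(
  increments=[
    [-0.005, 0.02, 0.015, 0, 0, 0, 255],
    [0.012, 0.015, 0.005, 0, 0, 0, 255],
    [0.012, 0.014, 0, 0, 0, 0, 255],
    [0, 0, 0, 0, 0, 0, 255],
    [0, 0, 0, 0, 0, 0, 255],
    [0, 0, 0, 0, 0, 0, 255],
  ],
)

```text
time_s: 23.15
position: [651.6, 18.3, 83.3]
tcp_rot: [0.657, 0.754, -0.001, -0.0]
force: [-0.3, -1.1, 0.7]
finger_gap: 0.1
grip_force: 0.0
```

```bash
python3 - <<'E'
from h import *
im,dw,wr=wrist('w6.png')
np.save('w6.npy',im)
c=cams.calibration('wrist');K=np.array(c['camera_matrix']);print(K)
# crop around nadir (tilt 16deg -> below principal)
x=cv2.resize(im[130:290,200:400],(800,640),interpolation=cv2.INTER_CUBIC)[:600]
cv2.imwrite('pics/m6.png',x[:,:,::-1])
E
```

```text
tcp [651.6  18.3  83.3] tooly deg 7.8 t 23.15 Rz [-0.001 -0.001 -1.   ]
[[309.70691629   0.         324.35035062]
 [  0.         309.70691629 200.34068502]
 [  0.           0.           1.        ]]
```

View pics/m6.png

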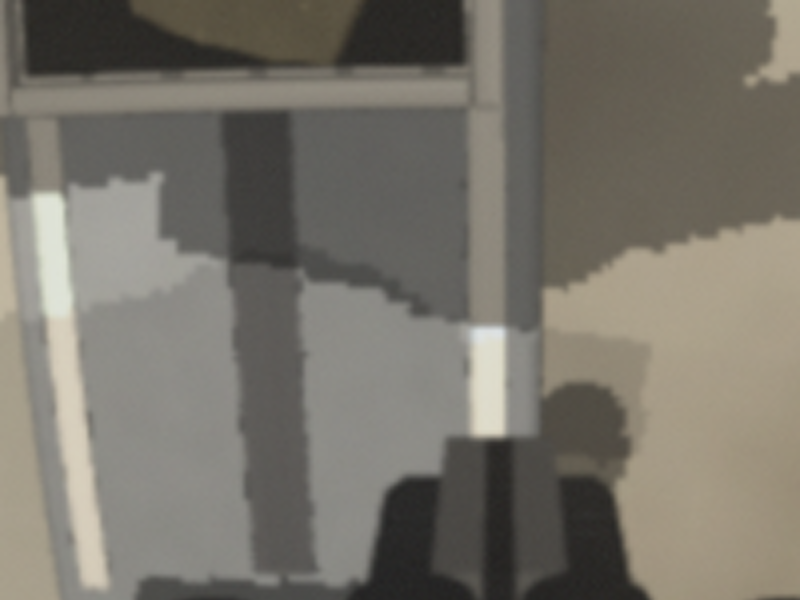

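```bash
python3 - <<'E'
import cv2
im=cv2.imread('pics/w6.png');x=cv2.resize(im[30:165,245:425],(800,600),interpolation=cv2.INTER_CUBIC)
cv2.imwrite('pics/m7.png',x)
E
```

```text
(no output)
```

View pics/m7.png

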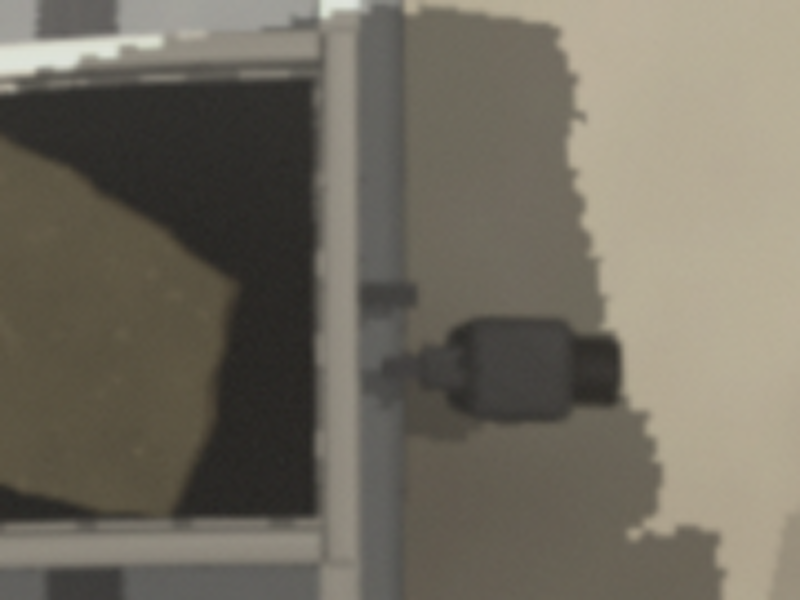

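Mark at (388,294) on the stage edge, pointer tip at (388,367) in the crop.

```bash
python3 - <<'E'
from h import *
im,d,wr=wrist(None)
yaw=np.radians(7.7);ax=np.array([np.cos(yaw),np.sin(yaw)]);ay=np.array([-ax[1],ax[0]])
for n,X,Y,z in(('mark',388,294,33),('tip',388,367,40),('stage far',340,35,34.5),('stage near',340,560,34.5)):
    p=wr(245+X/4.4444,30+Y/4.4444,z);print(n,p[:2]@ax,p[:2]@ay)
E
```

```text
tcp [651.6  18.4  83.4] tooly deg 7.8 t 23.2 Rz [-0.    -0.001 -1.   ]
mark 653.2002892752018 12.230926378451636
tip 653.0756570898565 1.9811271572691727
stage far 646.4797955836221 49.04498442616073
stage near 646.6848618317331 -25.051606996559755
```

Emit:
send_rows(
  increments=[
    [-0.01, -0.025, -0.008, 0, 0, 0, 255],
    [-0.008, -0.0226, -0.0115, 0, 0, 0, 255],
    [0, 0, 0, 0, 0, 0, 255],
    [0.0137, -0.0061, 0, 0, 0, 0, 255],
    [0.0112, -0.01005, 0, 0, 0, 0, 255],
    [0.0075, -0.013, 0, 0, 0, 0, 255],
    [0.0031, -0.0147, 0, 0, 0, 0, 255],
    [-0.0016, -0.0149, 0, 0, 0, 0, 255],
    [-0.0061, -0.0137, 0, 0, 0, 0, 255],
    [-0.0063, -0.0078, 0, 0, 0, 0, 255],
    [0, 0, 0, 0, 0, 0, 255],
    [0, 0, 0, 0, 0, 0, 255],
  ],
)

```text
time_s: 24.75
position: [655.1, -109.5, 64.3]
tcp_rot: [0.657, 0.754, -0.001, 0.0]
force: [0.5, 0.5, -0.2]
finger_gap: 0.2
grip_force: 0.1
```

```bash
python3 st.py;python3 st.py
```

```text
[ 655.1 -109.5   64.3] [ 0.5  0.5 -0.2] 24.75
stage y [-33.4 117.9] 816
[ 655.1 -108.7   64.1] [ 0.  -0.7 -0.4] 24.85
stage y [-33.3 117.6] 823
```

Emit:
send_rows(
  increments=[
    [0.01, 0.015, 0, 0, 0, 0, 255],
    [0, 0.03, 0.02, 0, 0, 0, 255],
    [-0.006, 0.042, 0, 0, 0, 0, 255],
    [-0.007, 0.04, 0, 0, 0, 0, 255],
    [0, 0, 0, 0, 0, 0, 255],
    [0, 0, 0, 0, 0, 0, 255],
    [0, 0, 0, 0, 0, 0, 255],
  ],
)

```text
time_s: 25.82
position: [652.9, 17.5, 84.7]
tcp_rot: [0.657, 0.754, -0.0, 0.0]
force: [0.1, 0.0, 0.3]
finger_gap: 0.0
grip_force: 0.0
```

```bash
python3 - <<'E'
from h import *
im,d,wr=wrist('w7.png')
yaw=np.radians(7.7);ax=np.array([np.cos(yaw),np.sin(yaw)]);ay=np.array([-ax[1],ax[0]])
old=np.load('w6.npy')
def prof(i,lab):
    g=cv2.cvtColor(i,cv2.COLOR_RGB2GRAY)
    for c in(328,331,334,337): print(lab,c,g[86:128,c].tolist())
    col=g[145:185,290:312].mean(1).round().astype(int);print(lab,'near edge v145+',col.tolist())
prof(old,'old');prof(im,'new')
for v in(155,156,170,171,172,173): print(v,(wr(300,v,34.5)[:2]@ay).round(1))
E
python3 st.py
```

```text
tcp [652.9  17.5  84.7] tooly deg 7.8 t 25.825 Rz [-0.001  0.    -1.   ]
old 328 [98, 97, 97, 97, 98, 98, 94, 82, 69, 65, 65, 63, 67, 73, 77, 84, 95, 95, 97, 98, 97, 97, 97, 97, 97, 97, 93, 84, 77, 76, 76, 79, 85, 93, 96, 96, 96, 98, 98, 97, 97, 98]
old 331 [97, 97, 96, 97, 96, 96, 93, 84, 71, 66, 66, 65, 67, 72, 75, 83, 94, 97, 98, 97, 98, 96, 96, 92, 83, 72, 67, 64, 67, 72, 75, 75, 77, 77, 79, 81, 90, 96, 95, 98, 97, 98]
old 334 [87, 87, 88, 88, 89, 89, 85, 78, 70, 66, 65, 67, 69, 79, 85, 86, 86, 87, 85, 88, 88, 88, 85, 83, 73, 67, 64, 65, 65, 68, 70, 71, 73, 73, 81, 85, 86, 86, 88, 86, 85, 87]
old 337 [99, 99, 100, 101, 99, 99, 96, 86, 73, 67, 66, 67, 72, 86, 94, 95, 93, 95, 95, 95, 94, 93, 88, 78, 68, 66, 65, 64, 66, 71, 72, 73, 74, 75, 75, 74, 74, 74, 73, 73, 73, 77]
old near edge v145+ [47, 74, 105, 108, 113, 131, 141, 140, 137, 135, 129, 114, 97, 94, 96, 96, 96, 96, 97, 97, 97, 97, 97, 97, 97, 96, 96, 96, 97, 97, 96, 96, 96, 96, 96, 96, 96, 96, 97, 97]
new 328 [98, 98, 99, 98, 97, 98, 97, 96, 96, 97, 98, 98, 98, 98, 98, 97, 99, 98, 99, 98, 98, 95, 87, 69, 62, 59, 59, 69, 74, 7
[... 212 characters left out ...]
92, 91, 93, 92]
new 334 [95, 96, 94, 95, 95, 94, 92, 91, 92, 91, 92, 90, 91, 89, 90, 90, 90, 89, 89, 88, 87, 80, 72, 67, 64, 65, 67, 66, 71, 70, 72, 72, 73, 74, 75, 75, 74, 74, 74, 73, 77, 84]
new 337 [103, 103, 104, 104, 104, 103, 100, 102, 102, 101, 100, 100, 99, 99, 98, 98, 98, 97, 97, 94, 85, 75, 66, 62, 63, 63, 63, 60, 63, 66, 70, 73, 75, 75, 74, 74, 75, 74, 74, 75, 79, 89]
new near edge v145+ [41, 40, 41, 41, 41, 41, 41, 41, 41, 41, 42, 42, 42, 43, 56, 85, 101, 101, 102, 124, 137, 139, 138, 136, 133, 118, 105, 99, 97, 97, 97, 97, 97, 97, 97, 97, 98, 98, 98, 98]
155 -25.6
156 -26.3
170 -35.2
171 -35.9
172 -36.5
173 -37.2
[652.9  17.3  84.5] [0.3 0.1 0.2] 25.875
stage y [-31.8  79.5] 784
```

Mark and pointer tip now agree to within about 1 mm. I'll check the crank height and tape, then hand in.

```bash
python3 - <<'E'
from h import *
b,e=snap('scene');P=cloud('scene',e)
q=P[(np.hypot(P[...,0]-621,P[...,1]+75.6)<16)&(P[...,2]>60)];print('hub z',np.percentile(q[:,2],[50,90,98]).round(1),len(q))
s=manip.observe();print(s['force'].round(1),s['time_s'])
if np.percentile(q[:,2],90)<97: print(job.hand_in())
E
```

```text
hub z [86.7 93.3 94.2] 106
[ 0.4 -0.3 -0.4] 26.025
the job is handed in; nothing more can be done
None
```

I handed the job in at 26 s on the robot's clock: the tape measure is on the table beside the bed, the long crank is seated on the shaft, and the mark measures about 1 mm or less from the pointer tip. No verdict came back.

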